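# Lock a lamp collar in the L-slot fixture

## Robot

A 6-joint arm with a two-finger parallel gripper is mounted at the origin on the work surface. World frame = base frame: x ahead of the robot, y to its left, z up, the work surface at z = 0. Lengths are in m, angles in rad, forces in N, time in s.
With the tool pointing down it reaches from about 0.35 to 0.775 m from the base axis. Payload 7.3 kg.
Tool frame: the origin (TCP) lies at the very end of the fingers, on their centre line; the grasp point (between the pads) lies 19 mm behind it (robot.tcp_to_grasp is the distance from the TCP to the grasp point, in m); z points along the fingers, y is the direction in which the jaws open and shut (so a half turn about z gives the same grasp; the last joint's range is limited). The gripper opens to 92 mm and grips with 3 to 60 N. Pads are 19 mm wide; open, the fingers measure 130 mm over their backs; the gripper's body (75 mm by 190 mm) begins 47 mm behind the grasp point.
Start: joints at [-1.397, 0.342, 1.524, -0, 1.275, -0.146], TCP at [0.165, -0.498, 0.227] pointing down, gripper open.
Joint ranges: [-2.53, 2.53], [-0.77, 2.02], [0.04, 2.7], [-1, 4.14], [0.28, 2.66], [-3.11, 3.11]. Speed limits (rad/s): [2.57, 2.57, 3.14, 3.14, 3.14, 3.14].

## Interface

Orientations are given as [roll, pitch, yaw] about the fixed x, y, z axes, in that order (R = Rz(yaw) Ry(pitch) Rx(roll)).
In Python, from cell import robot, eyes, finder gives the robot as it stands. The module is installed in compiled form; this text tells all that it offers.
- The arm moves only by the tool move_arm, never from a script. Its argument "motion" is a list of rows, each a list of 7 numbers: the closure in counts, from 0 (fully open) to 255 (shut), then the shift along the tool's x, y, z normalised to -1 to 1, where 1 is 0.02 m, then the turn, a rotation vector about the tool's x, y, z normalised to -1 to 1, where 1 is 6 degrees. In form: [[claw, x, y, z, ax, ay, az], ...]. A call has 1 to 12 rows; each row shifts and turns the commanded pose from where the row before left it, along the tool's axes as they then stand; what a row does not reach is not made up. A row lasts 1/8 s, in which the tool goes at most 62.5 mm and 10.7 degrees, less where a joint would pass 70% of its speed; a pose out of reach is approached as far as the arm can. A call with a number of a shift or a turn outside -1 to 1 is refused whole. A call with a gripper value outside its range is refused whole. The fingers move at their own pace and stop on an object; "newtons" is the grip in N (left out, the last holds). Time passes only in rows, so rows that do not move let the fingers close. It gives the time, the measured TCP pose, the force and the opening at its end, in the units of the state.
- robot.observe(): the state, without advancing time (a new reading comes with each control period).
- eyes.read_camera(name): name is "scene" or "side" or "wrist"; returns (picture, depth): 420x560x3 uint8, red, green, blue; 420x560 float32, m along the optical axis (not along the pixel's ray), 0 where there is no reading.
- eyes.calibration(name): a dict with "K" (3x3 intrinsics, pixels), "position" and "orientation" of the camera in the world. Camera axes: x right, y up, looking along -z (the intrinsics and any distortion apply to the point x, -y, -z); pixel columns grow to the right and rows downward; lengths in m; the calibration is good to about 2 mm. The wrist camera is an equidistant fisheye: a pixel r from the principal point sees the ray r / f radians off the axis. A picture is of the moment at which its call begins: read the wrist's pose just before it. calibration takes no time and is no camera call; for the wrist camera it gives the pose at the moment of the call.
- robot.hand_in(): hands the job in, once; it reports no verdict.
Trained networks look in the newest picture that a camera, given by its name, has taken for a name from the list of things; names that differ only in an ending like _2 or _b are one class to them, and where a whole thing is asked for, a point or a joint stands for the part that bears it (a point fixed in the world has none). Each returns a list of dicts, best first, with "p" (0 to 1); they miss things now and then, are a little off and sometimes report something else, mostly with a low value. They report only what shows in the picture. A call takes as long as a camera call.
- finder.recognise(camera, label): "centre" ([x, y, z] in m, in the coordinates of the camera as it stood for that picture, good to about 4 mm: the middle of the surface that is visible of it).
- finder.place_of(camera, label): "centre" ([x, y, z] in m, in the coordinates of the camera as it stood for that picture, good to about 4 mm: a listed point, or the origin of a listed thing).
The state is a dict: "time": time; "qpos": joint angles; "qvel": joint speeds; "joint_efforts": joint torques, N m; "tool_pos": TCP position; "tool_rot": TCP orientation; "contact_force": force on the tool from outside, world axes, zero at the start; "torque": the same for the moment, N m; "opening": finger opening in m.
Only numpy, scipy, OpenCV 4.12 (cv2) and the standard library are available. Lean on these libraries where they do the work, as an engineer would, in place of code of your own. Each camera call takes 0.05 s, during which the arm holds its last target. There are 200 camera calls.

## Task

Lock the brass lamp collar into the bench fixture: with your fingertips push the square-headed steel pin along the long leg of its L-shaped slot to the corner, then push it sideways to the very end of the short leg. Only push the pin, never pinch it between the fingers, and leave the collar and the other loose things on the bench undisturbed; finish with the hand clear of everything.

Things in the scene. Friction and masses are not known exactly. Their poses are not given: they have to be found in the camera images.
- fixture: Collar lock fixture, fixed to the bench. Origin: on the bench, under the pin's place at the closed start of the long leg. z up; x along the long leg, start to corner, roughly away from the robot (turned up to 0.4 rad); y along the short leg, corner to end (left, looking along x). Steel base 10 mm thick, x -45 to 190, y -55 to 70 mm; collar on a 32 mm spigot at x 140, y 0.
- pin_head (a point): Centre of the top of the pin's square steel head, 94 mm above the bench. Head 24 x 24 mm, 38 mm tall (underside 4 mm over the slot plate), sides parallel to the fixture's x and y; a 10 mm stem passes through the slot. The captive pin cannot tip or turn; it slides with 2.5 N friction along the long leg, 2 N along the short, stays where left, and stops hard at the ends.
- slot_corner (a point): Pin axis position at the corner of the L, at the plate's top face: fixture x 70 mm, y 0. The flat aluminium slot plate covers fixture x -40 to 100, y -47 to 62 mm, top face 52 mm above the bench, 6 mm thick; slot 14 mm wide. The pin can enter the short leg only within 2 mm of the long leg's end.
- slot_end (a point): Where the pin's axis stands at the end of the short leg (locked): at the plate's top face, fixture x 70 mm, y 35 mm.
- carriage (a joint): Travel of the pin along the long leg in m: 0 at the closed start, 0.070 at the corner. It starts between 0 and 0.020. The pin takes a forked steel carriage under the plate with it, whose two prongs slide over the collar's flange without touching it.
- pin (a joint): Travel of the pin along the short leg in m: 0 in the long leg, 0.035 at the short leg's end.
- collar: Brass lamp collar on the fixture's spigot, loose: 34 mm tall, 48 mm round body on an eight-sided 72 mm flange 5 mm thick. Origin: centre of its underside, 10 mm above the bench. Its top is 44 mm above the bench. Leave it alone.
- screwdriver: Bystander: flat screwdriver, 190 mm long, lying loose on the bench at the right side of the fixture, roughly along it. Origin near its middle, underside.
- punch: Bystander: square steel punch 112 mm long, 12 mm thick, lying loose on the bench at the left side of the fixture. Origin on its underside near the middle.
- shade: Bystander: amber mosaic glass shade, 120 mm wide, 115 mm tall, upright, loose on the bench to the left or right. Origin: centre of its underside.
- hanging_cup: Bystander: riveted copper hanging cup, 98 mm wide, 73 mm tall over its lugs, upright, loose on the bench on the side opposite the shade. Origin: centre of its underside.
- spare_collar: Bystander: plain brass ring, 56 mm wide, 24 mm tall, loose on the bench at the robot-side left or right of the fixture. Origin: centre of its underside.
- finial: Bystander: turned brass finial, 36 mm wide, 58 mm tall, loose on the bench at the robot-side left or right of the fixture. Origin: centre of its underside.

How it is judged:
By the outcome, as a careful person would: the job done as asked, in the order asked, and still so for the second after the job is handed in, with the robot touching nothing.
It also fails if it takes over 42 s, if anything falls off the work surface, if the arm or the gripper's body presses on something with over 40 N, if the wrist force passes 120 N, or if a joint passes its speed limit or range.

## Working session

There is one attempt and no reset: what is moved stays moved. The work goes in short steps, Python scripts to look and compute and a tool call to move; the robot and the scene stay as the last step left them, time stands still between calls to the robot, and variables do not carry over. Pictures are saved under pics/ and viewed, about 8 in all and at most 12, crops included, and the job is handed in when it is done.

Besides the shell and the picture viewer there is one more tool, called after "Emit:" as name(argument=value, ...), one argument or row to a line, values as JSON. move_arm: Moves the arm, as the interface text tells. Its arguments: {"type":"object","properties":{"motion":{"type":"array"},"newtons":{"type":"number"}},"required":["motion"]}

```bash
mkdir -p pics; cat > h.py <<'E'
import numpy as np, cv2
from cell import robot, eyes, finder
from scipy.spatial.transform import Rotation as R
def cam(n):
    c=eyes.calibration(n); o=np.array(c["orientation"],float)
    M=o if o.shape==(3,3) else R.from_euler('xyz',o).as_matrix() if o.size==3 else R.from_quat(o).as_matrix()
    return np.array(c["K"]),np.array(c["position"]),M
def w(n,p): K,t,M=cam(n); return M@np.array(p)+t
def cloud(n,d):
    K,t,M=cam(n); v,u=np.mgrid[:d.shape[0],:d.shape[1]]
    P=np.stack([(u-K[0,2])/K[0,0]*d,-(v-K[1,2])/K[1,1]*d,-d],-1)
    return P@M.T+t
def save(n,im): cv2.imwrite(f"pics/{n}.png",im[...,::-1])
E
python3 - <<'E'
from h import *
s=robot.observe(); print({k:np.round(v,3).tolist() for k,v in s.items()})
for n in ("scene","side"):
    print(n,eyes.calibration(n))
    im,d=eyes.read_camera(n); save(n+"1",im); np.save(n+"d.npy",d); np.save(n+"i.npy",im)
    for l in ("pin_head","slot_corner","slot_end","fixture","collar","shade","hanging_cup","spare_collar","finial","screwdriver","punch"):
        for r in finder.place_of(n,l)[:1]: print(l,round(r["p"],2),np.round(w(n,r["centre"]),4))
E
```

```text
{'time': 0.0, 'qpos': [-1.397, 0.343, 1.525, 0.0, 1.275, -0.146], 'qvel': [-0.0, -0.0, 0.001, 0.0, 0.001, -0.0], 'joint_efforts': [0.0, -43.124, -24.422, 0.072, 0.056, -0.0], 'tool_pos': [0.165, -0.498, 0.226], 'tool_rot': [-3.14, -0.0, 0.32], 'contact_force': [-0.515, 0.427, -0.558], 'torque': [0.059, -0.054, -0.006], 'opening': 0.092}
scene {'K': array([[514.69556663,   0.        , 270.11948836],
       [  0.        , 514.69556663, 211.17364566],
       [  0.        ,   0.        ,   1.        ]]), 'position': array([ 0.9921051 , -0.83356961,  1.15328049]), 'orientation': array([ 0.7381727 , -0.00085622,  0.53004269])}
pin_head 0.5 [0.5008 0.0622 0.0933]
slot_corner 0.77 [0.5647 0.0346 0.0498]
slot_end 0.82 [0.5758 0.0676 0.0504]
fixture 0.85 [ 4.96e-01  5.90e-02 -1.00e-04]
collar 0.64 [0.6304 0.0095 0.0128]
shade 0.79 [0.4244 0.4544 0.0007]
hanging_cup 0.77 [ 5.550e-01 -4.391e-01 -4.000e-04]
spare_collar 0.74 [ 0.3545  0.3385 -0.0005]
finial 0.53 [ 0.3694 -0.3297 -0.0031]
screwdriver 0.87 [ 0.4954 -0.0655 -0.0028]
punch 0.61 [ 0.6007  0.146  -0.0026]
side {'K': array([[500.17002091,   0.        , 270.53985684],
       [  0.        , 500.17002091, 205.38440049],
       [  0.        ,   0.        ,   1.        ]]), 'position': array([0.26499537, 0.9351703 , 0.84240288]), 'orientation': array([ 0.92058956, -0.02083898, -2.86296202])}
pin_head 0.56 [0.5032 0.06   0.0954]
slot_corner 0.72 [0.5619 0.0364 0.052 ]
slot_end 0.68 [0.5747 0.068  0.0528]
fixture 0.9 [0.4981 0.0634 0.0023]
collar 0.56 [0.6235 0.002  0.0117]
shade 0.95 [0.425  0.4606 0.0038]
hanging_cup 0.96 [ 0.5587 -0.4437 -0.0022]
spare_collar 0.8 [0.3533 0.342  0.0051]
finial 0.45 [ 0.3687 -0.3308  0.0034]
punch 0.55 [ 0.5959  0.1447 -0.0008]
```

```bash
python3 - <<'E'
from h import *
for n in ("scene","side"):
    d=np.load(n+"d.npy"); P=cloud(n,d)
    def rect(lo,hi,r,c=(0.54,0.05)):
        m=(d>0)&(P[...,2]>lo)&(P[...,2]<hi)&(np.hypot(P[...,0]-c[0],P[...,1]-c[1])<r)
        q=P[m]; (c,wh,a)=cv2.minAreaRect((q[:,:2]*1000).astype(np.float32))
        print(n,lo,len(q),np.round(c,1),np.round(wh,1),round(a,1),"med",np.round(np.median(q,0),4))
    rect(.088,.1,.06,(0.5,0.06)); rect(.047,.057,.12); rect(.007,.013,.2)
a=np.load("scenei.npy")[110:320,150:430]
cv2.imwrite("pics/c1.png",cv2.resize(a,None,fx=2.6,fy=2.6,interpolation=cv2.INTER_CUBIC)[...,::-1])
b=np.load("sidei.npy")[100:320,100:400]
cv2.imwrite("pics/c2.png",cv2.resize(b,None,fx=2.6,fy=2.6,interpolation=cv2.INTER_CUBIC)[...,::-1])
E
```

```text
scene 0.088 53 [506.1  57.6] [25.8 22.4] 69.3 med [0.5069 0.0572 0.0916]
scene 0.047 1085 [544.1  51. ] [111.9 172.4] 68.8 med [0.5381 0.0505 0.0509]
scene 0.007 941 [557.7  26.9] [285.  271.9] 79.1 med [0.615  0.0187 0.0098]
side 0.088 84 [501.5  61.1] [23.7 25.6] 72.5 med [0.5018 0.0638 0.0941]
side 0.047 1562 [553.8  46.5] [114.7 200.9] 67.6 med [0.5307 0.0705 0.0529]
side 0.007 1052 [584.8  21.7] [256.2 291.5] 66.0 med [0.5818 0.0718 0.0109]
```

View pics/c1.png

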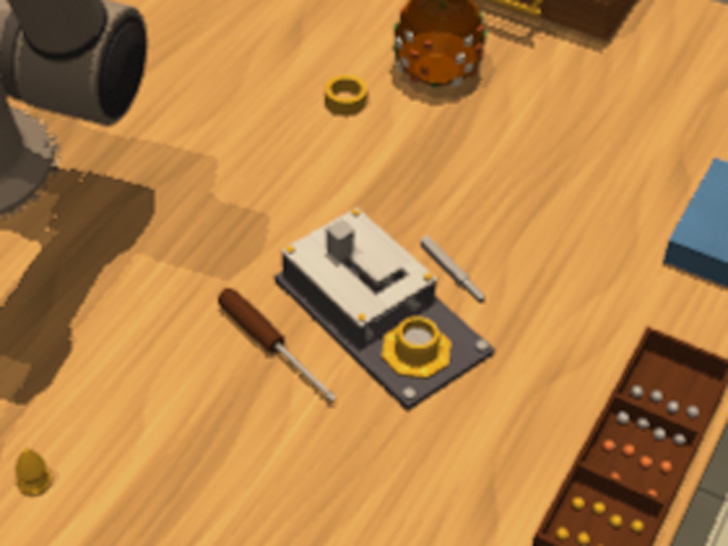

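View pics/c2.png

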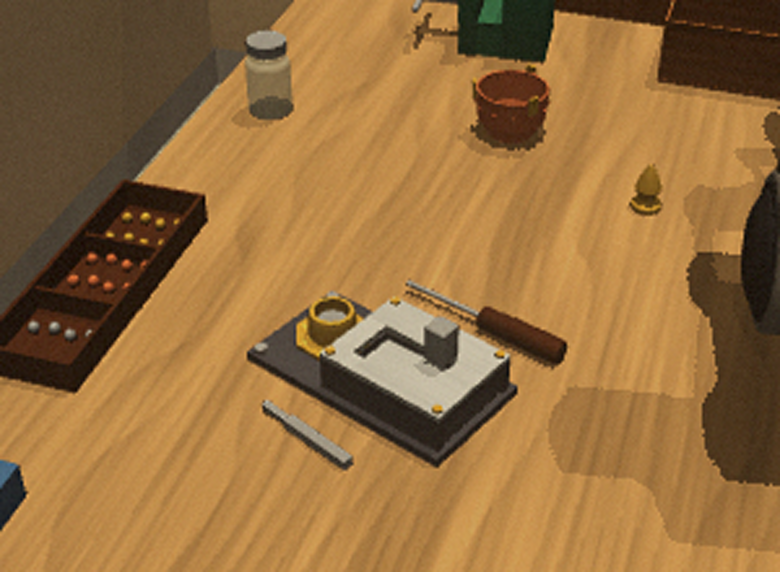

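Pin near the start of the long leg (side crop ≈ (440,340)), short leg turns left as described; fixture yaw ≈ -0.38. Closing the fingers and approaching high up.

Emit:
move_arm(
  motion=[
    [255,1,-0.98,0,0,0,0],
    [255,1,-0.98,0,0,0,0],
    [255,1,-0.98,0,0,0,0],
    [255,1,-0.98,0,0,0,0],
    [255,1,-0.98,0,0,0,0],
    [255,1,-0.98,0,0,0,0],
    [255,1,-0.98,0,0,0,0],
    [255,1,-0.98,0,0,0,0],
    [255,1,-0.98,0,0,0,0],
    [255,1,-0.98,0,0,0,0],
    [255,1,-0.98,0,0,0,0],
    [255,1,-0.98,0,0,0,0],
  ],
  newtons=20,
)

```text
time: 2.7
tool_pos: [0.3193, -0.1989, 0.2269]
tool_rot: [3.141, -0.0, 0.32]
contact_force: [-0.2, -0.3, -0.1]
opening: 0.0004
```

Emit:
move_arm(
  motion=[
    [255,1,-0.98,0,0,0,0],
    [255,1,-0.98,0,0,0,0],
    [255,1,-0.98,0,0,0,0],
    [255,1,-0.98,0,0,0,0],
    [255,1,-0.98,0,0,0,0],
    [255,1,-0.98,0,0,0,0],
    [255,1,-0.98,0,0,0,0],
    [255,1,-0.98,0,0,0,0],
    [255,1,-0.98,0,0,0,0],
    [255,1,-0.98,0,0,0,0],
    [255,1,-0.98,0,0,0,0],
    [255,0,0,0,0,0,0],
  ],
)

```text
time: 4.2
tool_pos: [0.4604, 0.0752, 0.2265]
tool_rot: [3.142, 0.0, 0.322]
contact_force: [-0.9, 0.3, 0.4]
opening: 0.0007
```

Emit:
move_arm(
  motion=[
    [255,0,0,0,0,0,1],
    [255,0,0,0,0,0,1],
    [255,0,0,0,0,0,1],
    [255,0,0,0,0,0,1],
    [255,0,0,0,0,0,1],
    [255,0,0,0,0,0,1],
    [255,0,0,0,0,0,0.7],
    [255,0,0,0,0,0,0],
  ],
)

```text
time: 5.2
tool_pos: [0.4596, 0.0734, 0.2268]
tool_rot: [3.141, 0.0, -0.382]
contact_force: [-0.6, 0.3, 0.7]
opening: 0.0005
```

```bash
python3 - <<'E'
from h import *
s=robot.observe(); print({k:np.round(v,4).tolist() for k,v in s.items() if k!="joint_efforts"})
n="wrist"; print(eyes.calibration(n))
im,d=eyes.read_camera(n); save("w1",im); np.save("wd.npy",d)
for l in ("pin_head","slot_corner","slot_end","fixture","collar"):
    for r in finder.place_of(n,l)[:1]: print(l,round(r["p"],2),np.round(w(n,r["centre"]),4))
E
```

```text
{'time': 5.2, 'qpos': [-0.0063, 0.2331, 1.6781, -0.0004, 1.2306, 1.9464], 'qvel': [0.0049, 0.0023, -0.0023, 0.0023, -0.0009, -0.0296], 'tool_pos': [0.4596, 0.0734, 0.2268], 'tool_rot': [3.1412, 0.0, -0.3818], 'contact_force': [-0.5942, 0.3484, 0.7164], 'torque': [0.0768, -0.002, 0.0205], 'opening': 0.0005}
{'K': array([[325.1922621 ,   0.        , 272.81575583],
       [  0.        , 325.1922621 , 213.78329726],
       [  0.        ,   0.        ,   1.        ]]), 'position': array([0.53779797, 0.04163111, 0.38539314]), 'orientation': array([-3.13497263e-01, -3.90821047e-04, -1.95208121e+00])}
pin_head 0.87 [0.5018 0.061  0.0998]
slot_corner 0.87 [0.5636 0.0349 0.0508]
fixture 0.63 [ 0.4951  0.0606 -0.0013]
collar 0.98 [0.6297 0.011  0.0126]
```

View pics/w1.png

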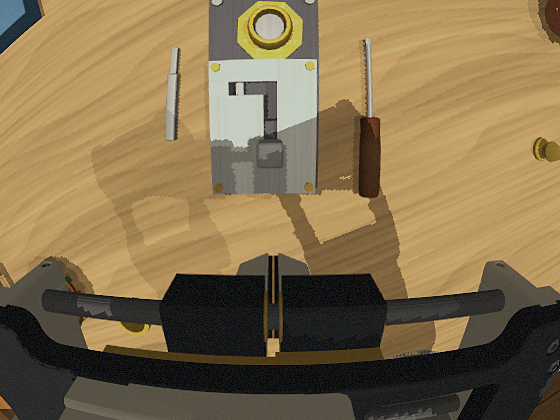

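Fixture upright in the wrist picture, so yaw matches; head at about (270,153), corner at (270,88). Computing the fixture pose from pixels.

```bash
cat >> h.py <<'E'
def ray(u,v,z):
    K,t,M=cam("wrist"); x,y=u-K[0,2],v-K[1,2]; r=np.hypot(x,y); th=r/K[0,0]
    q=M@np.array([np.sin(th)*x/r,-np.sin(th)*y/r,-np.cos(th)]); return t+q*(z-t[2])/q[2]
E
python3 - <<'E'
from h import *
S=[ray(*p,.052) for p in((215,67),(310,66),(219,187.5),(309,187.5))]
print(np.round(S,4)); 
for a,b in((2,0),(3,1)): e=S[a]-S[b]; e=S[b]-S[a]; print(np.arctan2(e[1],e[0]),np.linalg.norm(e))
e=S[0]-S[1]; print(np.arctan2(-e[0],e[1]),np.linalg.norm(e)); 
c=np.mean(S,0); y=-.382
f=lambda p: R.from_euler('z',-y).as_matrix()@(np.array(p)-O)
O=c-R.from_euler('z',y).as_matrix()@np.array([.030,.0075,.052]); print("O",O)
im=cv2.imread("pics/w1.png"); cv2.imwrite("pics/w1c.png",cv2.resize(im[50:200,200:330],None,fx=4,fy=4,interpolation=cv2.INTER_CUBIC))
E
```

```text
[[ 0.6042  0.0787  0.052 ]
 [ 0.5687 -0.0102  0.052 ]
 [ 0.4863  0.1246  0.052 ]
 [ 0.4507  0.0361  0.052 ]]
-0.37074899741211076 0.1265612797455142
-0.37377921871431535 0.1268300329078368
-0.3794724799406799 0.0957561858166638
O [ 4.96843170e-01  6.15075996e-02 -6.93889390e-18]
```

View pics/w1c.png

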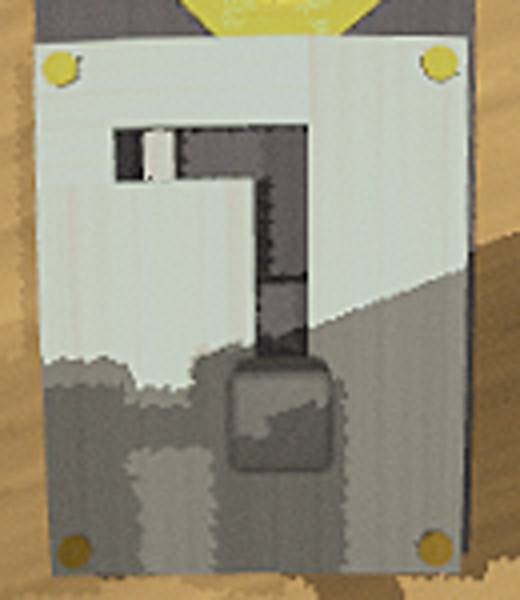

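Emit:
move_arm(
  motion=[
    [255,0,-0.1,1,0,0,0],
    [255,0,0,1,0,0,0],
    [255,0,0,1,0,0,0],
    [255,0,0,1,0,0,0],
    [255,0,0,1,0,0,0],
    [255,0,0,1,0,0,0],
    [255,0,0,1,0,0,0],
    [255,0,0,1,0,0,0],
    [255,0,0,0,0,0,0],
  ],
)

```text
time: 6.62
tool_pos: [0.4598, 0.076, 0.0657]
tool_rot: [3.14, 0.003, -0.381]
contact_force: [0.8, -0.0, 0.1]
opening: 0.0008
```

```bash
python3 - <<'E'
from h import *
im,d=eyes.read_camera("wrist"); save("w2",im)
s=robot.observe(); print(s["tool_pos"],s["tool_rot"],s["contact_force"])
a,_=eyes.read_camera("side"); 
a=cv2.resize(a[160:300,180:340],None,fx=3,fy=3,interpolation=cv2.INTER_CUBIC)
save("m2",np.hstack([cv2.resize(im,(320,240)),cv2.copyMakeBorder(a[:,:],0,0,0,0,0)[:240]]) if 0 else np.vstack([a[:, :480],cv2.resize(im[40:260,140:440],(480,352))])[:800])
E
```

```text
[0.46057735 0.07600999 0.06655365] [ 3.14108617e+00  1.01559619e-03 -3.81461771e-01] [ 0.23623106 -0.17654028  0.79581888]
```

View pics/m2.png

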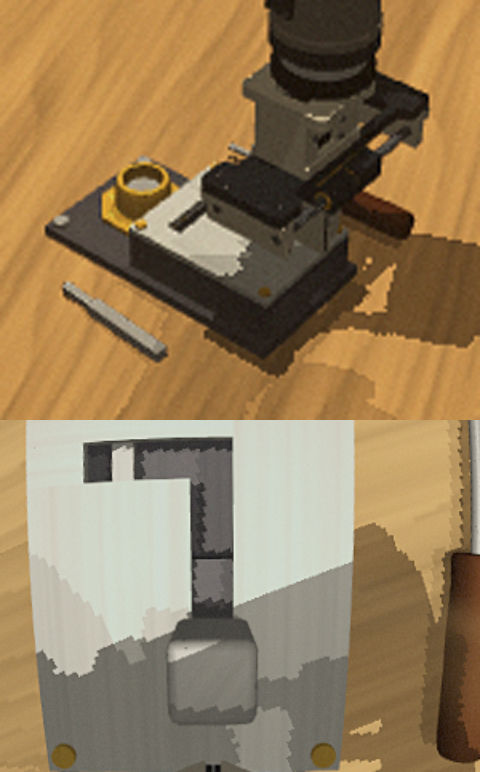

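Tips are behind the head and centred on it, with clearance everywhere. Pushing along the long leg.

Emit:
move_arm(
  motion=[
    [255,0.6,0,0,0,0,0],
    [255,0.6,0,0,0,0,0],
    [255,0.6,0,0,0,0,0],
    [255,0.6,0,0,0,0,0],
    [255,0.6,0,0,0,0,0],
    [255,0.6,0,0,0,0,0],
    [255,0.3,0,0,0,0,0],
    [255,0,0,0,0,0,0],
  ],
)

```text
time: 7.72
tool_pos: [0.5339, 0.0465, 0.0666]
tool_rot: [3.141, -0.001, -0.382]
contact_force: [0.2, -0.3, -0.3]
opening: 0.0002
```

```bash
cat >> h.py <<'E'
O=np.array([.4965,.0612,0]); Rf=R.from_euler('z',-.376).as_matrix()
def fx(p): return np.round(Rf.T@(np.array(p)-O)*1000,1)
def st():
    s=robot.observe(); print("t",s["time"],"tcp fix",fx(s["tool_pos"]),"F fix",np.round(Rf.T@np.array(s["contact_force"]),1))
E
python3 - <<'E'
from h import *
st()
im,d=eyes.read_camera("wrist"); save("w3",im)
for r in finder.place_of("wrist","pin_head")[:1]: print(r["p"],fx(w("wrist",r["centre"])))
E
```

```text
t 7.725 tcp fix [40.2  0.  66.6] F fix [ 0.2 -0.2 -0.3]
0.84 [ 59.9   4.8 100.1]
```

Emit:
move_arm(
  motion=[
    [255,0.15,0,0,0,0,0],
    [255,0.15,0,0,0,0,0],
  ],
)

```text
time: 8.07
tool_pos: [0.5382, 0.0448, 0.0667]
tool_rot: [3.141, 0.001, -0.382]
contact_force: [-1.7, -0.3, 1.4]
opening: 0.0003
```

Emit:
move_arm(
  motion=[
    [255,0.1,0,0,0,0,0],
  ],
)

```text
time: 8.2
tool_pos: [0.5404, 0.0439, 0.0667]
tool_rot: [3.141, 0.001, -0.382]
contact_force: [-2.9, 1.1, 0.6]
opening: 0.0003
```

Emit:
move_arm(
  motion=[
    [255,0.05,0,0,0,0,0],
  ],
)

```text
time: 8.32
tool_pos: [0.5408, 0.0438, 0.0666]
tool_rot: [3.141, 0.002, -0.382]
contact_force: [-5.9, 2.7, 4.1]
opening: 0.0005
```

```bash
python3 - <<'E'
from h import *
st()
E
```

```text
t 8.325 tcp fix [47.6  0.1 66.6] F fix [-6.5  0.3  4.1]
```

Emit:
move_arm(
  motion=[
    [255,0.05,0,0,0,0,0],
    [255,0.05,0,0,0,0,0],
  ],
)

```text
time: 8.57
tool_pos: [0.5409, 0.0437, 0.0666]
tool_rot: [3.141, 0.005, -0.382]
contact_force: [-11.7, 4.4, 9.4]
opening: 0.0004
```

```bash
python3 - <<'E'
from h import *
st()
im,d=eyes.read_camera("wrist"); save("w4",cv2.resize(im[0:200,130:430],None,fx=2,fy=2))
for l in ("pin_head",):
  for r in finder.place_of("wrist",l)[:1]: print(r["p"],fx(w("wrist",r["centre"])))
E
```

```text
t 8.575 tcp fix [47.7  0.  66.6] F fix [-12.5  -0.2   9.4]
0.82 [69.3  2.  95.9]
```

View pics/w4.png

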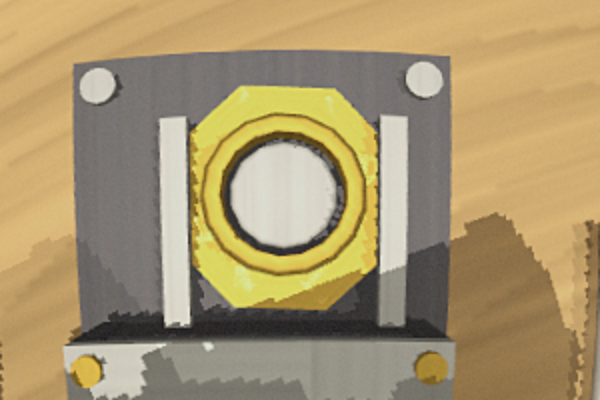

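Prongs straddle the flange and the pin is against the hard stop at the corner (12 N, no motion). Backing off and going round to the right side of the head.

Emit:
move_arm(
  motion=[
    [255,-0.5,0,0,0,0,0],
    [255,-0.5,0,0,0,0,0],
    [255,0,0.8,0,0,0,0],
    [255,0,0.8,0,0,0,0],
    [255,0,0.8,0,0,0,0],
    [255,0.7,0,0,0,0,0],
    [255,0.7,0,0,0,0,0],
    [255,0.6,0,0,0,0,0],
    [255,0,0,0,0,0,0],
  ],
)

```text
time: 9.8
tool_pos: [0.5451, -0.0093, 0.0665]
tool_rot: [-3.142, -0.001, -0.382]
contact_force: [-0.3, -0.3, 0.4]
opening: 0.0002
```

```bash
python3 - <<'E'
from h import *
st()
for n in ("side","wrist"):
  im,d=eyes.read_camera(n); save(n+"5",im if n=="wrist" else cv2.resize(im[140:320,150:390],None,fx=3,fy=3))
  for r in finder.place_of(n,"pin_head")[:1]: print(n,r["p"],fx(w(n,r["centre"])))
E
```

```text
t 9.8 tcp fix [ 71.1 -47.7  66.5] F fix [-0.2 -0.4  0.4]
side 0.49 [70.3  0.9 98.2]
wrist 0.75 [ 73.3   4.1 100.1]
```

View pics/side5.png

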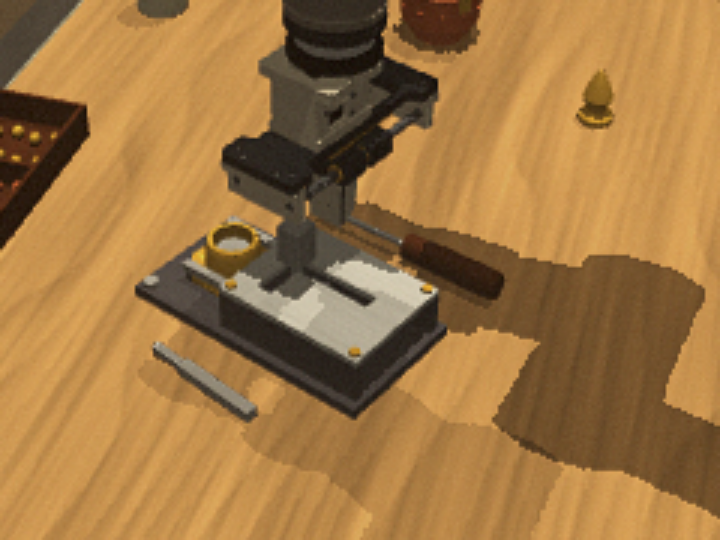

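Head stands at the corner (≈(295,245)), fingertips beside its right face. Pushing along the short leg.

Emit:
move_arm(
  motion=[
    [255,0,-0.5,0,0,0,0],
    [255,0,-0.5,0,0,0,0],
    [255,0,-0.5,0,0,0,0],
    [255,0,-0.5,0,0,0,0],
    [255,0,-0.15,0,0,0,0],
    [255,0,-0.1,0,0,0,0],
  ],
)

```text
time: 10.75
tool_pos: [0.5607, 0.0329, 0.0667]
tool_rot: [3.141, 0.0, -0.381]
contact_force: [-1.1, -1.6, 1.9]
opening: 0.0006
```

```bash
python3 - <<'E'
from h import *
st()
E
```

```text
t 10.75 tcp fix [70.1 -2.8 66.7] F fix [-0.5 -1.9  1.9]
```

Emit:
move_arm(
  motion=[
    [255,0,-0.1,0,0,0,0],
    [255,0,-0.1,0,0,0,0],
  ],
)

```text
time: 11.0
tool_pos: [0.5621, 0.0362, 0.0666]
tool_rot: [3.141, 0.0, -0.382]
contact_force: [-2.2, -1.5, 0.8]
opening: 0.0007
```

Emit:
move_arm(
  motion=[
    [255,0,-0.05,0,0,0,0],
  ],
)

```text
time: 11.12
tool_pos: [0.5625, 0.0372, 0.0666]
tool_rot: [3.141, 0.0, -0.382]
contact_force: [-1.8, 0.1, 1.1]
opening: 0.0008
```

Emit:
move_arm(
  motion=[
    [255,0,-0.05,0,0,0,0],
  ],
)

```text
time: 11.25
tool_pos: [0.5629, 0.0382, 0.0666]
tool_rot: [3.141, 0.0, -0.382]
contact_force: [-1.7, -1.5, 1.2]
opening: 0.0004
```

Emit:
move_arm(
  motion=[
    [255,0,-0.05,0,0,0,0],
  ],
)

```text
time: 11.38
tool_pos: [0.5633, 0.0391, 0.0666]
tool_rot: [3.141, 0.0, -0.382]
contact_force: [-1.9, -1.5, 1.5]
opening: 0.0004
```

```bash
python3 - <<'E'
from h import *
st()
E
```

```text
t 11.375 tcp fix [70.3  4.  66.6] F fix [-1.2 -2.1  1.5]
```

Emit:
move_arm(
  motion=[
    [255,0,-0.05,0,0,0,0],
    [255,0,-0.05,0,0,0,0],
  ],
)

```text
time: 11.62
tool_pos: [0.5639, 0.0407, 0.0666]
tool_rot: [3.141, 0.0, -0.382]
contact_force: [-2.9, -6.5, 2.7]
opening: 0.0004
```

Emit:
move_arm(
  motion=[
    [255,0,-0.05,0,0,0,0],
    [255,0,-0.05,0,0,0,0],
  ],
)

```text
time: 11.88
tool_pos: [0.564, 0.041, 0.0667]
tool_rot: [3.138, 0.001, -0.381]
contact_force: [-6.6, -12.3, 3.9]
opening: 0.0007
```

```bash
python3 - <<'E'
from h import *
st()
im,d=eyes.read_camera("side"); save("side6",cv2.resize(im[150:280,180:340],None,fx=4,fy=4))
for r in finder.place_of("side","pin_head")[:1]: print(r["p"],fx(w("side",r["centre"])))
E
```

```text
t 11.875 tcp fix [70.2  6.  66.7] F fix [ -1.6 -13.9   3.9]
0.7 [73.3 34.1 94.6]
```

Hard stop at the short leg's end (14 N, stalled; head seen at y ≈ 34). Retracting sideways, then up and away.

Emit:
move_arm(
  motion=[
    [255,0,0.4,0,0,0,0],
    [255,0,0.8,0,0,0,0],
    [255,0,0.8,0,0,0,0],
    [255,0,0,-1,0,0,0],
    [255,0,0,-1,0,0,0],
    [255,0,0,-1,0,0,0],
    [255,0,0,-1,0,0,0],
    [255,0,0,-1,0,0,0],
    [255,0,0,-1,0,0,0],
    [255,-1,0,-1,0,0,0],
    [255,-1,0,0,0,0,0],
    [255,0,0,0,0,0,0],
  ],
)

```text
time: 13.48
tool_pos: [0.512, 0.0204, 0.2071]
tool_rot: [-3.141, -0.0, -0.382]
contact_force: [-0.2, 0.3, -0.4]
opening: 0.0006
```

```bash
python3 - <<'E'
from h import *
st()
ims=[]
for n in ("wrist","side","scene"):
  im,d=eyes.read_camera(n); ims.append(im)
  for l in ("pin_head","collar"):
    for r in finder.place_of(n,l)[:1]: print(n,l,round(r["p"],2),fx(w(n,r["centre"])))
  if n!="wrist":
    for l in ("shade","hanging_cup","spare_collar","finial","screwdriver","punch"):
      for r in finder.place_of(n,l)[:1]: print(l,round(r["p"],2),np.round(w(n,r["centre"]),4))
save("f",np.hstack([cv2.resize(ims[0][0:260,140:440],(400,347)),cv2.resize(ims[1][130:330,150:380],(400,347))]))
E
```

```text
t 13.475 tcp fix [ 29.4 -32.3 207.1] F fix [-0.3  0.2 -0.4]
wrist pin_head 0.86 [ 70.5  38.2 101.8]
wrist collar 0.88 [141.2   1.1  15.3]
side pin_head 0.54 [66.9 34.5 95.3]
side collar 0.6 [140.   -5.4  12.8]
shade 0.83 [0.4237 0.455  0.0051]
hanging_cup 0.58 [0.3515 0.3395 0.0006]
spare_collar 0.79 [0.3514 0.3399 0.0031]
finial 0.53 [ 0.3671 -0.3322  0.005 ]
screwdriver 0.59 [ 0.4926 -0.0622  0.0007]
punch 0.65 [5.983e-01 1.426e-01 5.000e-04]
scene pin_head 0.17 [ 1.8 -2.   1. ]
scene collar 0.84 [145.   -0.   14.7]
shade 0.6 [ 0.4266  0.4586 -0.0017]
hanging_cup 0.77 [ 0.5554 -0.4418 -0.0015]
spare_collar 0.27 [0.5785 0.0691 0.0498]
finial 0.51 [ 0.3677 -0.3288 -0.0023]
screwdriver 0.86 [ 0.4917 -0.0626 -0.0027]
punch 0.74 [ 5.562e-01 -4.396e-01  5.000e-04]
```

View pics/f.png

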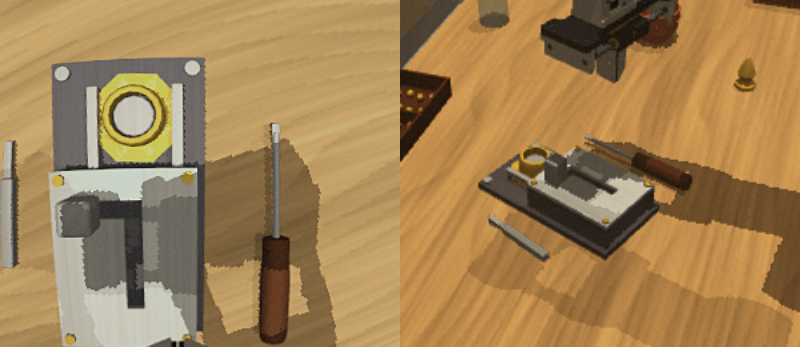

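The head stands at the short leg's end (≈(78,215)), the collar sits unchanged and the hand is clear.

```bash
python3 -c "
from cell import robot
print(robot.hand_in())"
```

```text
the job is handed in; nothing more can be done
None
```

I pushed the pin with the closed fingertips along the long leg to the corner, then sideways to the end of the short leg, and handed the job in at about 13.5 s. The fingers never pinched the pin.

- **Corner:** the pin stalled against the hard stop at about 12 N.
- **Short leg's end:** it stalled again at about 14 N. After I withdrew the hand, the side camera put the head at fixture x 67, y 34.5 mm and the wrist camera at x 70.5, y 38 mm. The target is 70, 35, so both are within detection error, and the picture shows the head at the slot's end.
- **Collar and loose things:** the last pictures show the collar, screwdriver and punch where they were. The shade, cup, ring and finial were measured within a few mm of their first readings.
- **Hand:** it ended at 0.207 m with no contact force.

The scene camera's last readings of the pin head (0.17 confidence), the spare ring and the punch were clear misdetections, as was the side camera's reading of the cup. I disregarded them because other views gave consistent positions.

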